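# Set the pump controller's dial and start it

### The arm

A 6-joint arm with a two-finger parallel gripper is mounted at the origin on a cart in front of the work surface, level with it; the furniture and walls round the work are solid. World frame = base frame: x ahead of the robot, y to its left, z up, the work surface at z = 0. Lengths are in m, angles in rad, forces in N, time in s.
With the tool pointing down it reaches from about 0.325 to 1 m from the base axis. Payload 5.1 kg.
Tool frame: the origin (TCP) lies at the very end of the fingers, on their centre line; the grasp point (between the pads) lies 19 mm behind it; z points along the fingers, y is the line along which they close (so a half turn about z gives the same grasp; the last joint's range is limited). The gripper opens to 85 mm and grips with 20 to 120 N. Pads are 22 mm wide; open, the fingers measure 114 mm over their backs; the gripper's body (76 mm by 85 mm) begins 54 mm behind the grasp point. The pads swing forward as they close: fully open they stand 13 mm farther back than shut.
Start: joints at [-1.378, 0.124, 1.65, -0, 1.367, -0.083], TCP at [0.177, -0.625, 0.231] pointing down, gripper open.
Joint ranges: [-2.61, 2.61], [-1.02, 2.33], [0.03, 2.71], [-1.35, 4.49], [0.32, 2.68], [-2.91, 2.91]. Speed limits (rad/s): [2.57, 2.57, 3.14, 3.14, 3.14, 3.14].

### API

Orientations are given as a rotation vector (axis times angle).
In Python, from workcell import r gives the robot as it stands.
- The arm moves only by the tool apply_moves, never from a script. Its argument "motion" is a list that holds one entry, the list of rows, each a list of 7 numbers: the shift along the tool's x, y, z in cm, then the turn, a rotation vector about the tool's x, y, z in degrees, then the closure, from -1 (fully open) to 1 (shut). A call has 1 to 5 rows; each row is the pose to reach, as a shift and turn from the pose commanded when the call began, along the tool's axes at that moment; what a row does not reach only later rows make up. A row lasts 1/12 s, in which the tool goes at most 41.7 mm and 7.16 degrees, less where a joint would pass 70% of its speed; a pose out of reach is approached as far as the arm can. A call with a gripper value outside its range is refused whole. The fingers move at their own pace and stop on an object; the grip force is fixed at half the most. Time passes only in rows, so rows that repeat a pose let the fingers close. It gives the time, the measured TCP pose, the force, the opening and the grip force at its end, in the units of the state.
- r.read_state(): the state, without advancing time (a new reading comes with each control period).
- r.read_camera(name): name is "side" or "top"; returns a dict with "color" (384x512x3 uint8, blue, green, red), "fx", "fy", "cx", "cy" (pixels), "rvec" (rotation vector, rad) and "tvec" (3), from world to camera coordinates, as OpenCV has them. Camera axes: x right, y down, z forward; pixel columns grow to the right and rows downward; lengths in m; the calibration is good to about 2 mm. A picture is of the moment at which its call begins. There is no depth.
- r.sign_off(): hands the job in; it is judged then, once.
The state is a dict: "time_s": time; "joints": joint angles; "dq": joint speeds; "effort": joint torques, N m; "ee_pos": TCP position; "eef_rot": TCP orientation; "force": force on the tool from outside, world axes, zero at the start; "torque": the same for the moment, N m; "gripper_width": opening from 0.0 (shut) to 1.0 (fully open); "grip_force": force on a finger pad.
Only numpy, scipy, OpenCV 4.12 (cv2) and the standard library are available. Lean on these libraries where they do the work, as an engineer would, in place of code of your own. Each camera call takes 0.05 s, during which the arm holds its last target. There are 200 camera calls.

### The job

With a fingertip, turn the big knurled dial of the pump controller clockwise until it has clicked in with its pointer line at the one long mark. Then press the round start button right in and let it come out again. Press gently, do not pull the dial up, do not press start before the dial is set, and leave the things lying around where they are.

Things in the scene. Friction and masses are not known exactly. Their poses are not given: they have to be found in the camera images.
- unit: Grey pump controller, a flat box 170 (x) x 260 (y) x 56 mm high, fixed to the table, top panel level. Origin: centre of its underside; z up, x towards its back (two brass hose ports), y to its left. On the panel: the dial on the left (axis at x -5, y 50 mm), the start button on the right (x 0, y -78 mm).
- dial (a joint): Turning angle of the dial, rad: 0 with its pointer at the long mark, growing clockwise seen from above. Detents every 0.524 rad (30 degrees, one a mark); starts 1 to 3 clicks short (about -0.52, -1.05 or -1.57); stops at -2.25 and +1.2. Passing a click takes 0.04 N m, some 1.4 N at 30 mm from the axis. Let go within 0.26 rad of a mark, it snaps to that mark.
- dial_top (a point): Centre of the flat top face of the dial, on its vertical axis, about 85 mm above the table (sinks and turns with the dial). The dial is a flat black rubber-faced disc, 92 mm across, 18 mm thick, rim finely knurled, too wide to grasp. A fingertip pressing it down by 5 to 7 mm, 30 mm from the axis, carries it round when led along an arc about the axis.
- pointer_tip (a point): Outer end, 44 mm from the axis, of the aluminium pointer line on the dial's top face.
- long_mark (a point): Middle of the long white mark, 63 mm straight behind (controller's +x) the dial's axis. A scale of flat white marks lies on the panel round the dial, one every 30 degrees: six short ones (52 to 58 mm from the axis), this one long and wide (52 to 74 mm).
- dial_float (a joint): Height of the dial, m: about 0 at rest, negative pressed down (to -0.009), positive pulled up (to 0.008). The dial floats on a spring of 0.9 N per mm both ways.
- start (a joint): Travel of the start button, m: 0 out, 0.006 fully in (springs back by itself). Fully in takes 5 N. The round grey button, 24 mm in diameter, in an aluminium housing on the controller's panel.
- start_top (a point): Centre of the top face of the start button; it is pressed straight down.
- jar_black: Glass jar with black lid, 54 mm across, 48 mm high, loose on the table left of the controller; stays where it is. Origin: centre of underside.
- screwdriver: Screwdriver, 209 mm long, 26 mm thick, loose on the table right of the controller; stays where it is. Origin: middle of its underside.
- marker: Marker pen, 131 mm long, 17 mm thick, loose on the table in front of the controller; stays where it is. Origin: middle of its underside.
- gauge: Vacuum gauge with brass tee, 107 x 68 x 31 mm, loose on the table behind the controller; stays where it is. Origin: middle of its underside.
- gasket_orange: Gasket ring, 50 mm across, 9 mm thick, loose on the table left of the controller, near the jar; stays where it is. Origin: centre of underside.

How it is judged:
On the way, in this order (a step that is already met when the one before it is completed fails the run):
1. the dial is turned to the long mark (value of joint dial between -0.12 and 0.12 rad), for 0.2 s.
2. then the start button is pressed right in (all of step 1 and value of joint start above 0.0045 m), for 0.05 s.
At the end, for the whole second after the job is handed in: The dial rests, free, in the detent at the long mark (within 0.12 rad, 2 mm of its rest height) after the start button has been pressed in by 4.5 mm or more; the button is out again (within 1 mm) (all of step 1 and velocity of joint dial between -0.05 and 0.05 rad/s and value of joint start below 0.001 m and value of joint dial_float between -0.002 and 0.002 m); the robot touches nothing.
It fails at once if the start button is pressed (more than 2 mm) while the dial is not at the long mark (value of joint start above 0.002 m and (value of joint dial above 0.26 rad or value of joint dial below -0.26 rad)).
It fails at once if the dial is pulled up by more than 3 mm (value of joint dial_float above 0.003 m).
It fails at once if the controller, its dial or its button is pressed or squeezed with more than 35 N (contact force between the fingers and unit above 35 N).
It fails at once if a thing lying around (jar, screwdriver, marker, gauge, gasket) is moved or lifted by more than 15 mm (distance of any of jar_black, screwdriver, marker, gauge, gasket_orange from where it was at the start of the episode above 0.015 m).
It also fails if it takes over 54 s, if anything falls off the work surface, if the arm or the gripper's body presses on something with over 40 N, if the wrist force passes 120 N, or if a joint passes its speed limit or range.

## Working session

There is one attempt and no reset: what is moved stays moved. The work goes in short steps, Python scripts to look and compute and a tool call to move; the robot and the scene stay as the last step left them, time stands still between calls to the robot, and variables do not carry over. Pictures are saved under pics/ and viewed, at most 10 in all, crops included, and the job is handed in when it is done.

Besides the shell and the picture viewer there is one more tool, called after "Emit:" by a JSON object that holds its "name" and its "arguments". apply_moves: Moves the arm, as the interface text tells. Its arguments: {"type":"object","properties":{"motion":{"type":"array"}},"required":["motion"]}

```bash
mkdir -p pics; cat > h.py <<'E'
import numpy as np, cv2
from workcell import r
def cam(n):
    c=r.read_camera(n); K=np.array([[c['fx'],0,c['cx']],[0,c['fy'],c['cy']],[0,0,1.]])
    R=cv2.Rodrigues(np.array(c['rvec'],float))[0]; return c['color'],K,R,np.array(c['tvec'],float).ravel()
def ray(uv,K,R,t,z):
    d=R.T@np.linalg.inv(K)@np.array([uv[0],uv[1],1.]); o=-R.T@t
    return o+d*(z-o[2])/d[2]
def proj(p,K,R,t):
    q=K@(R@np.array(p)+t); return q[:2]/q[2]
E
python3 - <<'E'
from h import *
for n in('top','side'):
    im,K,R,t=cam(n); cv2.imwrite(f'pics/{n}0.png',cv2.resize(im,(800,600),interpolation=cv2.INTER_CUBIC)); np.savez(n+'0.npz',im=im,K=K,R=R,t=t)
    print(n,-R.T@t,K[0,0])
print(r.read_state())
E
```

```text
top [0.52823341 0.04681955 1.25290161] 481.797598682242
side [0.41648739 0.72451083 0.71034686] 401.61610411628163
{'time_s': 0.1, 'joints': array([-1.37759480e+00,  1.24463095e-01,  1.65153015e+00,  1.85531086e-05,
        1.36751208e+00, -8.26188188e-02]), 'dq': array([-0.00153669, -0.00215262, -0.00223466,  0.00156792,  0.00048617,
        0.00051052]), 'effort': array([ 2.15464461e-04, -4.24933183e+01, -3.66652071e+01, -1.37213638e-04,
        3.96415169e-03, -5.91946844e-06]), 'ee_pos': array([ 0.17687762, -0.62489887,  0.23016524]), 'eef_rot': array([-3.10987286e+00, -4.31616989e-01,  1.37455921e-04]), 'force': array([0.75319315, 0.27156772, 0.49475914]), 'torque': array([-0.02901453, -0.00499869, -0.05084861]), 'grip_force': 0.0, 'gripper_width': 1.0069338827153587}
```

View pics/top0.png

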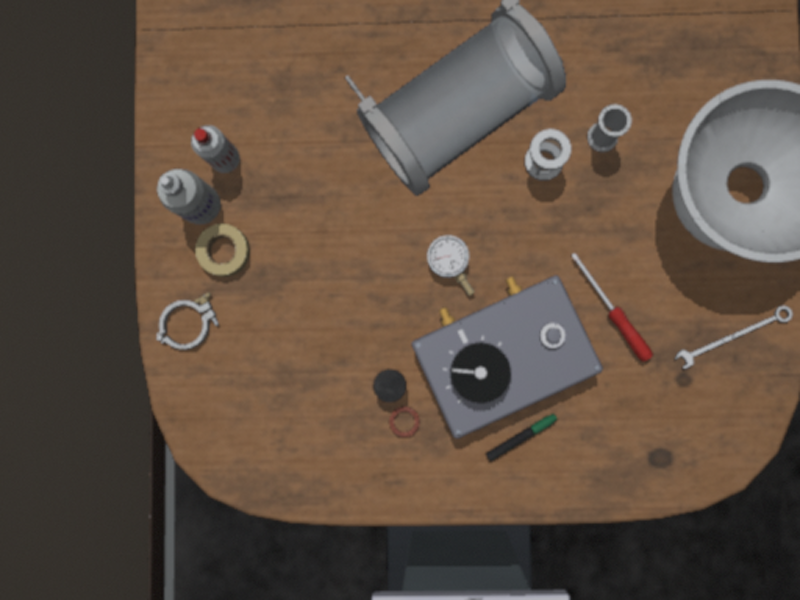

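View pics/side0.png

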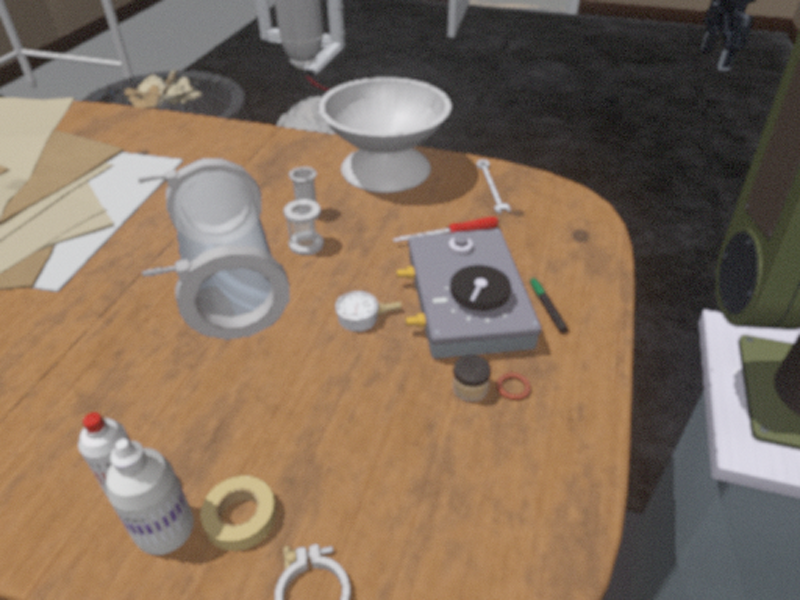

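The top view shows the dial at about (481,373) of the 800x600 picture, its pointer at left (453,371), the long mark at (463,336) and the button at (553,336). That puts it about 2 clicks short. Next I'll measure these precisely.

```bash
cat > meas.py <<'E'
from h import *
def dial(n,c0,rad,im,K,R,t,z=.085):
    g=cv2.cvtColor(im,cv2.COLOR_BGR2GRAY); m=np.zeros_like(g); cv2.circle(m,tuple(int(v) for v in c0),rad,255,-1)
    k=((g<45)&(m>0)).astype(np.uint8)
    cs=max(cv2.findContours(k,cv2.RETR_EXTERNAL,cv2.CHAIN_APPROX_NONE)[0],key=cv2.contourArea)
    h=cv2.convexHull(cs)[:,0,:].astype(float)
    w=np.array([ray(p,K,R,t,z)[:2] for p in h]).astype(np.float32)
    return cv2.minEnclosingCircle(w), cv2.fitEllipse(w.reshape(-1,1,2)), cv2.fitEllipse(cs)
E
python3 - <<'E'
from meas import *
for n,c,rad,b in(('top',(308,239),26,(354,215)),('side',(308,184),26,(295,156))):
    d=np.load(n+'0.npz'); im,K,R,t=(d[k] for k in('im','K','R','t'))
    print(n,*dial(n,c,rad,im,K,R,t))
    x,y=b; print(cv2.cvtColor(im,cv2.COLOR_BGR2GRAY)[y-12:y+13,x-14:x+15])if n=='top' else 0
    cx,cy=c
    cv2.imwrite(f'pics/{n}1.png',cv2.resize(im[130:290,230:400],None,fx=3.5,fy=3.5,interpolation=cv2.INTER_CUBIC))
    print('marks')
    g=im.min(2); m=np.zeros_like(g); cv2.circle(m,c,45,255,-1); k=((g>150)&(m>0)).astype(np.uint8)
    nn,_,s,ce=cv2.connectedComponentsWithStats(k)
    for i in range(1,nn): print(s[i],ce[i].round(1),ray(ce[i],K,R,t,.056)[:2].round(4))
    m[:]=0; cv2.circle(m,b,12,255,-1); k=((g>140)&(m>0)).astype(np.uint8)
    q=np.argwhere(k)[:,::-1].astype(np.int32); print('btn',cv2.fitEllipse(cv2.convexHull(q)),ray(cv2.fitEllipse(cv2.convexHull(q))[0],K,R,t,.066))
E
```

```text
top ((0.5084291696548462, -0.022071750834584236), 0.04505941644310951) ((0.5080659985542297, -0.022066989913582802), (0.08838284760713577, 0.08899277448654175), 124.07295989990234) ((307.660400390625, 238.71800231933594), (34.248897552490234, 36.31639862060547), 2.9850430488586426)
[[118 117 117 117 118 116 117 117 118 117 116 117 117 116 117 116 117 117
  116 116 116 116 117 117 116 117 116 115 111]
 [117 118 117 118 117 118 117 118 117 118 117 117 117 116 116 117 116 117
  117 117 117 116 116 116 116 116 116 116 115]
 [117 117 117 118 118 118 117 118 118 117 116 118 119 120 119 118 117 116
  117 116 117 116 116 117 116 116 116 115 116]
 [117 117 117 118 117 118 118 116 116 117 117 129 138 143 141 130 126 122
  117 116 117 117 116 116 116 116 116 117 116]
 [117 117 117 117 117 117 117 116 115 129 145 161 169 174 170 151 151 145
  124 115 115 116 116 116 116 116 116 117 116]
 [118 118 117 117 117 117 116 118 135 160 178 184 185 185 183 173 176 172
  155 127 115 115 116 115 116 117 115 116 116]
 [117 117 118 116 117 116 114 136 168 184 184 176 169 168 167 169 172 177
  179 158 130 118
[... 2604 characters left out ...]
 [296. 237.] [0.5116 0.0037]
[286 247   2   2   3] [286.3 247.3] [0.4866 0.0281]
btn ((353.399658203125, 214.04547119140625), (15.695143699645996, 16.0341739654541), 125.86162567138672) [ 0.56556306 -0.13757072  0.066     ]Traceback (most recent call last):
  File "<stdin>", line 4, in <module>
  File "meas.py", line 8, in dial
    return cv2.minEnclosingCircle(w), cv2.fitEllipse(w.reshape(-1,1,2)), cv2.fitEllipse(cs)
                                      ~~~~~~~~~~~~~~^^^^^^^^^^^^^^^^^^^
cv2.error: OpenCV(4.12.0) /io/opencv/modules/imgproc/src/shapedescr.cpp:361: error: (-201:Incorrect size of input array) There should be at least 5 points to fit the ellipse in function 'fitEllipseNoDirect'
```

View pics/top1.png

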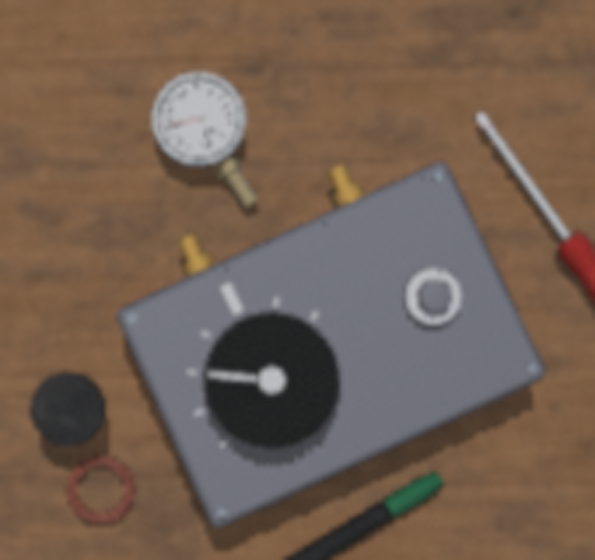

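The checks agree. The dial is at (0.508,-0.022) with radius 45 mm, the mark is 64 mm from the axis so the unit's yaw is 23.6°, and the button's expected and measured positions match. The pointer is 60° short. I'll approach with the gripper shut.

Emit:
{"name": "apply_moves", "arguments": {"motion": [[[2.6,-2.4,0,0,0,0,1],[5.2,-4.9,0.5,0,0,0,1],[7.7,-7.4,1,0,0,0,1],[10.2,-9.8,1.5,0,0,0,1],[12.8,-12.2,2,0,0,0,1]]]}}

```text
time_s: 0.52
ee_pos: [0.2672, -0.4715, 0.2104]
eef_rot: [-3.111, -0.431, 0.0]
force: [0.4, -0.1, 0.1]
gripper_width: 0.299
grip_force: 0.0
```

Emit:
{"name": "apply_moves", "arguments": {"motion": [[[2.6,-2.4,0,0,0,0,1],[5.2,-4.9,0.5,0,0,0,1],[7.7,-7.4,1,0,0,0,1],[10.2,-9.8,1.5,0,0,0,1],[12.8,-12.2,2,0,0,0,1]]]}}

```text
time_s: 0.93
ee_pos: [0.3571, -0.3192, 0.1907]
eef_rot: [-3.112, -0.431, 0.0]
force: [0.8, -1.6, -0.5]
gripper_width: -0.001
grip_force: 0.0
```

Emit:
{"name": "apply_moves", "arguments": {"motion": [[[2.6,-2.4,0,0,0,0,1],[5.2,-4.9,0.5,0,0,0,1],[7.7,-7.4,1,0,0,0,1],[10.2,-9.8,1.5,0,0,0,1],[12.8,-12.2,2,0,0,0,1]]]}}

```text
time_s: 1.35
ee_pos: [0.447, -0.1669, 0.1708]
eef_rot: [-3.112, -0.432, 0.0]
force: [-0.1, -0.4, 0.9]
gripper_width: 0.003
grip_force: 0.0
```

Emit:
{"name": "apply_moves", "arguments": {"motion": [[[2.6,-2.4,0,0,0,0,1],[5.2,-4.9,0.5,0,0,0,1],[7.7,-7.4,1,0,0,0,1],[10.2,-9.8,1.5,0,0,0,1],[12.8,-12.2,2,0,0,0,1]]]}}

```text
time_s: 1.77
ee_pos: [0.5369, -0.0146, 0.1507]
eef_rot: [-3.112, -0.432, 0.001]
force: [0.4, -0.6, -0.2]
gripper_width: -0.0
grip_force: 0.0
```

Emit:
{"name": "apply_moves", "arguments": {"motion": [[[0,0,0,0,0,0,1],[0,0,0,0,0,0,1],[0,0,0,0,0,0,1]]]}}

```text
time_s: 2.02
ee_pos: [0.5363, -0.0165, 0.1508]
eef_rot: [3.112, 0.433, -0.002]
force: [0.8, 0.3, 0.0]
gripper_width: 0.004
grip_force: 0.0
```

Emit:
{"name": "apply_moves", "arguments": {"motion": [[[0,0,2,0,0,0,1],[0,0,4,0,0,0,1],[0,0,5.5,0,0,0,1],[0,0,6,0,0,0,1],[0,0,6,0,0,0,1]]]}}

```text
time_s: 2.43
ee_pos: [0.5351, -0.0174, 0.0898]
eef_rot: [-3.111, -0.429, 0.005]
force: [-1.0, 0.2, -0.4]
gripper_width: -0.0
grip_force: 0.0
```

Emit:
{"name": "apply_moves", "arguments": {"motion": [[[0,0,0.2,0,0,0,1],[0,0,0.4,0,0,0,1],[0,0,0.6,0,0,0,1],[0,0,0.7,0,0,0,1],[0,0,0.7,0,0,0,1]]]}}

```text
time_s: 2.85
ee_pos: [0.537, -0.0165, 0.0847]
eef_rot: [3.112, 0.432, 0.001]
force: [0.4, 0.2, -1.2]
gripper_width: 0.0
grip_force: 0.2
```

Emit:
{"name": "apply_moves", "arguments": {"motion": [[[0,0,0.1,0,0,0,1],[0,0,0.2,0,0,0,1],[0,0,0.3,0,0,0,1],[0,0,0.3,0,0,0,1],[0,0,0.3,0,0,0,1]]]}}

```text
time_s: 3.27
ee_pos: [0.5371, -0.0165, 0.0817]
eef_rot: [3.112, 0.432, 0.001]
force: [0.1, 0.2, 3.3]
gripper_width: 0.002
grip_force: 1.4
```

Emit:
{"name": "apply_moves", "arguments": {"motion": [[[0,0,0.1,0,0,0,1],[0,0,0.2,0,0,0,1],[0,0,0.25,0,0,0,1],[0,0,0.25,0,0,0,1]]]}}

```text
time_s: 3.6
ee_pos: [0.5371, -0.0165, 0.0792]
eef_rot: [3.112, 0.432, 0.001]
force: [0.3, -0.5, 4.7]
gripper_width: 0.002
grip_force: 2.6
```

Emit:
{"name": "apply_moves", "arguments": {"motion": [[[-0.04,0.31,0,0,0,6,1],[-0.12,0.61,0,0,0,12,1],[-0.22,0.9,0,0,0,18,1],[-0.36,1.18,0,0,0,24,1],[-0.53,1.44,0,0,0,30,1]]]}}

```text
time_s: 4.02
ee_pos: [0.5356, -0.0316, 0.0791]
eef_rot: [-3.116, 0.397, 0.0]
force: [-0.4, 2.6, 5.4]
gripper_width: -0.002
grip_force: 2.6
```

```bash
python3 - <<'E'
from h import *
im,K,R,t=cam('top'); print({k:r.read_state()[k] for k in('ee_pos','force','torque')})
a=cv2.resize(im[190:280,260:380],None,fx=4,fy=4,interpolation=cv2.INTER_CUBIC)
im,K,R,t=cam('side'); b=cv2.resize(im[140:230,250:370],None,fx=4,fy=4,interpolation=cv2.INTER_CUBIC)
cv2.imwrite('pics/p2.png',cv2.resize(np.hstack([a,b]),(800,300)))
E
```

```text
{'ee_pos': array([ 0.53551935, -0.03187241,  0.0790745 ]), 'force': array([-0.60254745,  1.93470739,  4.76047297]), 'torque': array([0.25431418, 0.0987908 , 0.03110295])}
```

View pics/p2.png

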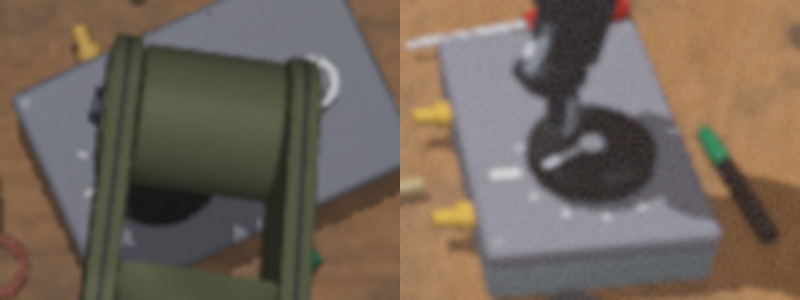

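In the side view the pointer (548,163) has moved clockwise to about one mark short of the long mark (505,174), so the dial follows the fingertip. I'll do the second 30°.

Emit:
{"name": "apply_moves", "arguments": {"motion": [[[-0.04,0.31,0,0,0,6,1],[-0.12,0.61,0,0,0,12,1],[-0.22,0.9,0,0,0,18,1],[-0.36,1.18,0,0,0,24,1],[-0.53,1.44,0,0,0,30,1]]]}}

```text
time_s: 4.53
ee_pos: [0.5266, -0.0437, 0.0789]
eef_rot: [-2.906, 1.189, 0.002]
force: [-1.6, 3.8, 4.8]
gripper_width: 0.005
grip_force: 2.7
```

```bash
cat > ang.py <<'E'
from h import *
im,K,R,t=cam('side'); s=r.read_state(); print({k:s[k] for k in('ee_pos','force','torque')})
D=np.array([.508,-.022])
g=im.min(2); m=np.zeros_like(g); cv2.circle(m,(308,184),32,255,-1); k=((g>105)&(m>0)).astype(np.uint8)
th=np.radians(np.arange(-60,130,2))   # brightness along rays at dial-top height
for z,lo,hi in((.079,.022,.042),(.085,.022,.042),(.056,.054,.072)):
    v=[np.mean([g[tuple(np.round(proj([*(D+q*np.array([np.cos(a),np.sin(a)])),z],K,R,t)).astype(int)[::-1])] for q in np.linspace(lo,hi,12)]) for a in th]
    i=np.argsort(v)[::-1][:5]; print(z,[(round(np.degrees(th[j])),round(v[j])) for j in i])
cv2.imwrite('pics/%s.png'%__import__('sys').argv[1],cv2.resize(im[140:230,250:370],None,fx=5,fy=5,interpolation=cv2.INTER_CUBIC))
E
python3 ang.py p3
```

```text
{'ee_pos': array([ 0.52631604, -0.04388466,  0.07881826]), 'force': array([-0.65968467,  2.32253107,  5.42080034]), 'torque': array([0.61373432, 0.08739697, 0.00151285])}
0.079 [(18, 141), (20, 140), (22, 137), (16, 124), (14, 124)]
0.085 [(30, 133), (32, 132), (28, 128), (34, 126), (26, 122)]
0.056 [(22, 200), (20, 199), (24, 198), (26, 189), (16, 180)]
```

View pics/p3.png

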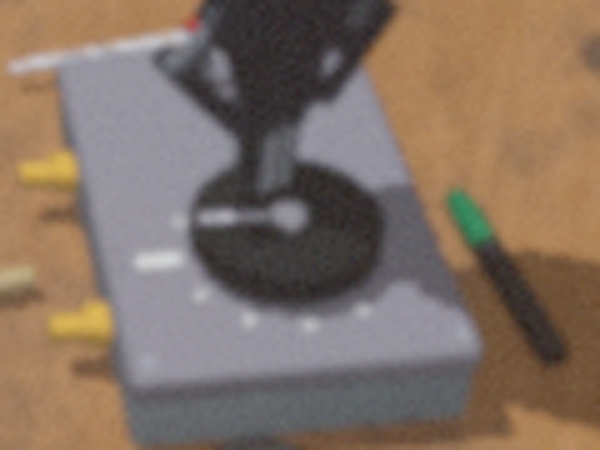

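The pointer (195,217)→hub (290,215) is now nearly parallel to the long mark, measuring about 20° against 23°. I'll lift and let it click in.

Emit:
{"name": "apply_moves", "arguments": {"motion": [[[0,0,-0.3,0,0,0,1],[0,0,-0.7,0,0,0,1],[0,0,-1.5,0,0,0,1],[0,0,-3,0,0,0,1],[0,0,-4.5,0,0,0,1]]]}}

```text
time_s: 5.0
ee_pos: [0.526, -0.0444, 0.1235]
eef_rot: [2.91, -1.181, -0.004]
force: [-0.0, 1.2, -0.6]
gripper_width: 0.003
grip_force: 0.0
```

Emit:
{"name": "apply_moves", "arguments": {"motion": [[[0,0,0,0,0,0,1],[0,0,0,0,0,0,1],[0,0,0,0,0,0,1]]]}}

```text
time_s: 5.25
ee_pos: [0.5263, -0.0444, 0.1231]
eef_rot: [2.91, -1.182, -0.002]
force: [0.3, -0.1, 0.3]
gripper_width: 0.002
grip_force: 0.0
```

```bash
python3 ang.py p4; python3 - <<'E'
from h import *
s=r.read_state(); M=cv2.Rodrigues(s['eef_rot'])[0]; print(M.round(3)); print('to button, cm',(M.T@(np.array([.565,-.1373,.10])-s['ee_pos'])*100).round(2))
# button height from side view: ring centre seen vs projected
im,K,R,t=(np.load('side0.npz')[k] for k in('im','K','R','t'))
for z in(.056,.066,.076): print(z,proj([.565,-.1373,z],K,R,t).round(1))
g=im.min(2);m=np.zeros_like(g);cv2.circle(m,(295,156),10,255,-1);q=np.argwhere((g>130)&(m>0))[:,::-1].astype(np.int32);print(cv2.fitEllipse(cv2.convexHull(q)))
E
```

```text
{'ee_pos': array([ 0.52607716, -0.04435248,  0.12261806]), 'force': array([-0.19973244,  0.07610924,  0.14614119]), 'torque': array([ 0.05387294,  0.03411373, -0.0893714 ])}
0.079 [(14, 154), (16, 154), (12, 154), (8, 149), (6, 149)]
0.085 [(24, 156), (22, 156), (26, 152), (20, 152), (18, 152)]
0.056 [(22, 201), (20, 200), (24, 198), (26, 188), (16, 180)]
[[ 0.717 -0.697 -0.002]
 [-0.697 -0.717  0.   ]
 [-0.002  0.001 -1.   ]]
to button, cm [9.27 3.95 2.25]
0.056 [295.1 158.5]
0.066 [295.3 155.5]
0.076 [295.6 152.5]
((295.08636474609375, 156.3577880859375), (18.87419891357422, 20.173294067382812), 80.09489440917969)
```

View pics/p4.png

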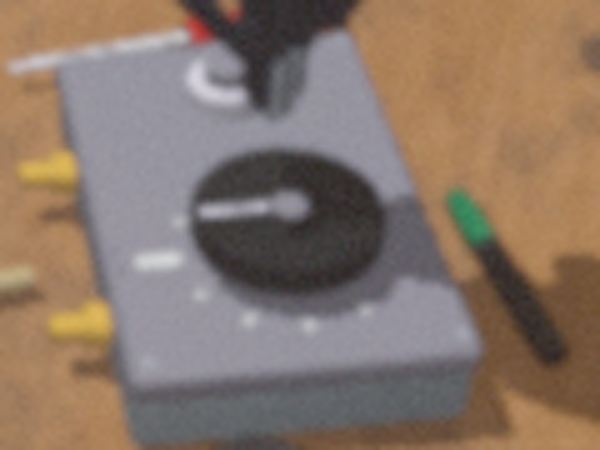

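The free dial reads about 24°, so it is at the long mark (22–23.6°) and clicked in. Next is the button.

Emit:
{"name": "apply_moves", "arguments": {"motion": [[[3,1.3,0,0,0,0,1],[6,2.6,0,0,0,0,1],[9.27,3.95,0,0,0,0,1],[9.27,3.95,1.5,0,0,0,1],[9.27,3.95,3,0,0,0,1]]]}}

```text
time_s: 5.72
ee_pos: [0.5666, -0.1393, 0.0934]
eef_rot: [2.909, -1.185, 0.002]
force: [-0.8, 0.8, -0.3]
gripper_width: 0.001
grip_force: 0.0
```

Emit:
{"name": "apply_moves", "arguments": {"motion": [[[0,0,0.4,0,0,0,1],[0,0,0.8,0,0,0,1],[0,0,1.2,0,0,0,1],[0,0,1.4,0,0,0,1],[0,0,1.4,0,0,0,1]]]}}

```text
time_s: 6.13
ee_pos: [0.5657, -0.137, 0.0797]
eef_rot: [2.911, -1.181, -0.0]
force: [-0.3, 0.8, 0.6]
gripper_width: 0.0
grip_force: 0.0
```

Emit:
{"name": "apply_moves", "arguments": {"motion": [[[0,0,0.15,0,0,0,1],[0,0,0.3,0,0,0,1],[0,0,0.45,0,0,0,1],[0,0,0.6,0,0,0,1],[0,0,0.6,0,0,0,1]]]}}

```text
time_s: 6.55
ee_pos: [0.5664, -0.1373, 0.0744]
eef_rot: [-2.91, 1.182, -0.002]
force: [0.7, 0.6, 2.9]
gripper_width: -0.006
grip_force: 1.7
```

Emit:
{"name": "apply_moves", "arguments": {"motion": [[[0,0,0.1,0,0,0,1],[0,0,0.2,0,0,0,1],[0,0,0.3,0,0,0,1],[0,0,0.3,0,0,0,1]]]}}

```text
time_s: 6.88
ee_pos: [0.5664, -0.1373, 0.072]
eef_rot: [-2.91, 1.182, -0.001]
force: [-2.4, 1.6, 9.2]
gripper_width: -0.001
grip_force: 4.1
```

Emit:
{"name": "apply_moves", "arguments": {"motion": [[[0,0,0.1,0,0,0,1],[0,0,0.1,0,0,0,1],[0,0,0.1,0,0,0,1]]]}}

```text
time_s: 7.13
ee_pos: [0.5664, -0.1374, 0.0719]
eef_rot: [-2.911, 1.182, -0.001]
force: [-3.4, 3.6, 13.1]
gripper_width: -0.001
grip_force: 6.3
```

```bash
python3 ang.py p5
```

```text
{'ee_pos': array([ 0.56645573, -0.1373646 ,  0.07192243]), 'force': array([-3.9108667 ,  3.94830694, 12.97861992]), 'torque': array([ 0.48940673,  0.64838765, -0.03720655])}
0.079 [(14, 154), (16, 154), (12, 154), (8, 149), (10, 148)]
0.085 [(22, 156), (24, 156), (26, 152), (20, 151), (18, 151)]
0.056 [(22, 200), (20, 200), (24, 198), (26, 189), (16, 180)]
```

View pics/p5.png

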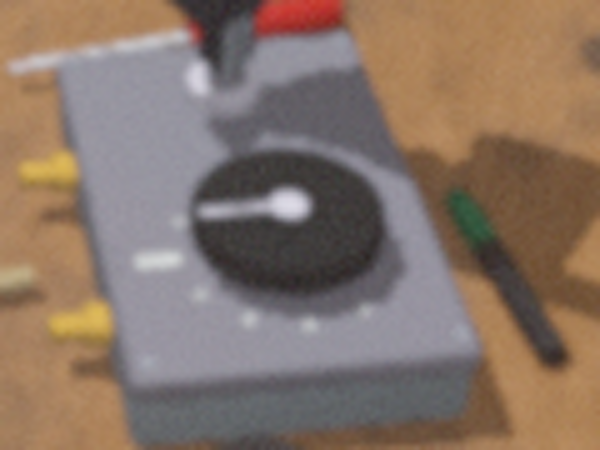

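The hard stop is at z 0.072. The force reached 2.9 N at 0.0744, which fits about 0.83 N/mm from contact near 0.078, and the ring is only about 0.063 high. So the button is fully in and the housing isn't what stopped the finger. I'll release it and retreat.

Emit:
{"name": "apply_moves", "arguments": {"motion": [[[0,0,-0.4,0,0,0,1],[0,0,-1,0,0,0,1],[0,0,-3,0,0,0,1],[0,0,-6,0,0,0,1],[0,0,-9,0,0,0,1]]]}}

```text
time_s: 7.6
ee_pos: [0.5641, -0.1371, 0.1585]
eef_rot: [2.91, -1.182, -0.007]
force: [0.9, -0.6, -0.1]
gripper_width: -0.003
grip_force: 0.0
```

Emit:
{"name": "apply_moves", "arguments": {"motion": [[[3,-1,-2,0,0,0,1],[6,-2,-3,0,0,0,1],[9,-3,-3,0,0,0,1],[9,-3,-3,0,0,0,1],[9,-3,-3,0,0,0,1]]]}}

```text
time_s: 8.02
ee_pos: [0.6513, -0.1792, 0.1882]
eef_rot: [2.91, -1.183, -0.004]
force: [-0.2, 0.8, -0.7]
gripper_width: 0.005
grip_force: 0.0
```

```bash
python3 ang.py p6
```

```text
{'ee_pos': array([ 0.65051062, -0.17866806,  0.1881076 ]), 'force': array([-0.59824971, -0.49587715,  0.72461479]), 'torque': array([ 0.02494801, -0.01471894,  0.01868539])}
0.079 [(14, 155), (16, 155), (12, 155), (8, 150), (10, 150)]
0.085 [(24, 156), (22, 156), (26, 153), (20, 152), (18, 152)]
0.056 [(22, 200), (20, 199), (24, 199), (26, 190), (16, 180)]
```

View pics/p6.png

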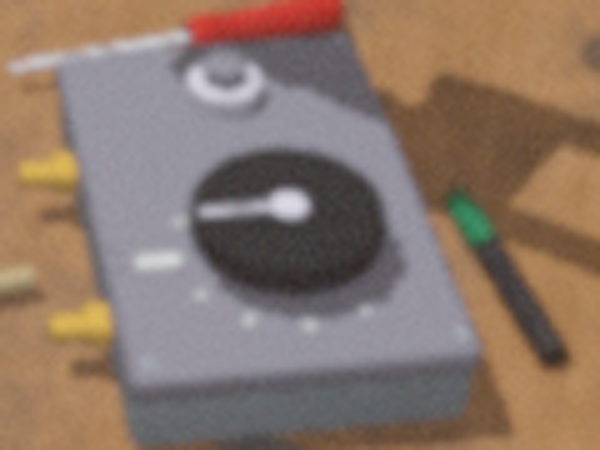

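The button at (225,70) stands out of its ring again, the pointer is still at 23–24° in line with the long mark, and the arm is clear.

```bash
python3 -c "from workcell import r; print(r.sign_off())"
```

```text
the job is handed in; nothing more can be done
None
```

The job is handed in: the dial was turned two clicks clockwise and rests at the long mark, and the start button was pressed fully in (13 N peak) and came out again; the hand-in gave no verdict.

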